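# Bolt the reagent chest shut

### The arm

A 6-joint arm with a two-finger parallel gripper is mounted at the origin on the work surface. World frame = base frame: x ahead of the robot, y to its left, z up, the work surface at z = 0. Lengths are in mm, angles in rad, forces in N, time in s.
With the tool pointing down it reaches from about 375 to 925 mm from the base axis. Payload 5.7 kg.
Tool frame: the origin (TCP) lies at the very end of the fingers, on their centre line; the grasp point (between the pads) lies 19 mm behind it; z points along the fingers, y is the line along which they close (so a half turn about z gives the same grasp; the last joint's range is limited). The gripper opens to 85 mm and grips with 20 to 120 N. Pads are 22 mm wide; open, the fingers measure 114 mm over their backs; the gripper's body (76 mm by 85 mm) begins 54 mm behind the grasp point. The pads swing forward as they close: fully open they stand 13 mm farther back than shut.
Start: joints at [-1.45, 0.359, 1.51, -0, 1.272, -0.115], TCP at [140.159, -583.365, 204.067] pointing down, gripper open.
Joint ranges: [-2.97, 2.97], [-1.01, 2.36], [0.21, 2.38], [-0.96, 4.11], [0.2, 2.71], [-2.98, 2.98]. Speed limits (rad/s): [2.39, 2.39, 3.14, 3.14, 3.14, 3.14].

### API

Orientations are given as a unit quaternion [x, y, z, w].
In Python, from bench import status, cams, bot gives the robot as it stands. The module is installed in compiled form; this text tells all that it offers.
- The arm moves only by the tool arm_command, never from a script. Its argument "steps" is a list that holds one entry, the list of rows, each a list of 7 numbers: the finger opening in mm, from 0 to 85.4, then the shift along the tool's x, y, z in units of 40 mm (1.0 is 40 mm), then the turn, a rotation vector about the tool's x, y, z in units of 6 degrees (1.0 is 6 degrees). In form: [[[gripper, tx, ty, tz, ax, ay, az], ...]]. A call has exactly 10 rows; each row shifts and turns the commanded pose from where the row before left it, along the tool's axes as they then stand; what a row does not reach is not made up. A row lasts 1/10 s, in which the tool goes at most 50 mm and 8.59 degrees, less where a joint would pass 70% of its speed; a pose out of reach is approached as far as the arm can. A call is refused whole if a number of a shift passes 1 or a number of a turn 1, either way. A call with a gripper value outside its range is refused whole. The fingers move at their own pace and stop on an object; "grip_force" is the grip in N (left out, the last holds). Time passes only in rows, so rows that do not move let the fingers close, or fill a call up. It gives the time, the measured TCP pose, the force, the opening and the grip force at its end, in the units of the state.
- status.state(): the state, without advancing time (a new reading comes with each control period).
- cams.grab_frame(name): name is "scene" or "top"; returns a dict with "img" (420x560x3 uint8, red, green, blue), "K" (3x3 intrinsics, pixels), "k1" (the pictures are not rectified: a ray, as slopes to the right and down, at radius r is drawn at 1 + k1 r^2 times it, then the intrinsics apply), "extrinsics" (4x4, takes a point from camera to world coordinates). Camera axes: x right, y down, z forward; pixel columns grow to the right and rows downward; lengths in mm; the calibration is good to about 2 mm. A picture is of the moment at which its call begins. There is no depth.
- bot.close_job(): hands the job in; it is judged then, once.
The state is a dict: "time": time; "joint_positions": joint angles; "joint_vel": joint speeds; "effort": joint torques, N m; "tool_pos": TCP position; "ee_rot": TCP orientation; "force": force on the tool from outside, world axes, zero at the start; "ft_torque": the same for the moment, N m; "width": finger opening in mm; "grip_force": force on a finger pad.
Only numpy, scipy, OpenCV 4.12 (cv2) and the standard library are available. Lean on these libraries where they do the work, as an engineer would, in place of code of your own. Each camera call takes 0.05 s, during which the arm holds its last target. There are 200 camera calls.

### The job

Close the lid of the reagent chest, slide its barrel bolt all the way across through the keeper on the lid, then turn the bolt's handle down into its notch as far as it goes, and let go. Leave the bottle, the flask and the beaker standing where they are.

Things in the scene. Friction and masses are not known exactly. Their poses are not given: they have to be found in the camera images.
- chest: Grey steel chest, fixed, 240 (x) by 320 (y) by 126 (z) mm. Origin: centre of its underside, on the bench; z up; its y points roughly to the robot's right. The part y < 43 mm is an open well, rim at z = 120, that the lid covers; the part y > 46 mm is a flat deck, top z = 126 mm, that carries the steel barrel bolt. The bolt's axis is parallel to y at x = 0, z = 146 mm.
- notch (a point): Middle of the notch, on the bolt's axis (chest x 0, y 83, z 146 mm). The bolt's housing, 22 mm wide, y = 55 to 146 mm, top z = 158 mm, on a 50 by 92 by 6 mm base plate, has a 13 mm wide slot on top along y. At the slot's end nearest the lid (y = 75 to 91.5 mm) its wall on the -x side is cut down to z = 143 mm: this is the notch.
- lid (a joint): Angle of the grey lid (236 by 198 by 6 mm, about 0.45 kg), rad: 0 shut, up to 1.2 open. Hinge line parallel to chest x at y = -158, z = 120 mm (lid's underside); the free edge, towards +y, rises as it opens. Shut, its top is at z = 126 mm, flush with the deck. Stiff hinge: stays at any angle; pushed on its outer (upper) face near the free edge it closes with 1 to 6 N.
- lid_edge (a point): Middle of the lid's free edge (outer face), 200 mm from the hinge line; moves with the lid.
- keeper (a point): Centre of the hole of the steel keeper on the lid's outer face: a bridge-shaped loop 31 mm wide (x), 14 mm long, 34 mm tall, hole 19 mm wide, 178 mm from the hinge line, at chest x = 0. With the lid shut it stands at chest y = 20 mm, in line with the bolt's rod. A bolt shot first keeps the lid from shutting.
- bolt (a joint): Travel of the bolt's aluminium rod (12 mm thick) along the chest's -y, towards the lid, m: 0 = fully drawn back, 0.046 = fully across, at the stop. Friction about 2.5 N. Starts drawn back.
- bolt_nose (a point): Middle of the rod's front face, on the bolt's axis; at chest y = 52 mm with the bolt fully drawn back.
- handle (a joint): Angle of the bolt's handle about the bolt's axis, rad: 0 = straight up in the slot, positive = leaning towards the chest's -x, 1.31 = all the way down in the notch (stop). The slot's wall stops it at 0.15 to 0.3 until the bolt's travel is about 0.041 or more, where the handle meets the notch. It stays at any angle (0.04 N m of friction).
- handle_end (a point): Outer end of the handle, 56 mm from the bolt's axis. The handle is a straight metal stem 10 mm thick with a black sleeve, 14 mm thick, from 26 to 56 mm out from the axis. It slides with the rod: at chest y = 128 mm with the bolt fully drawn back, 82 mm fully across.
- bottle: Amber bottle with black cap, 72 mm across, 163 mm tall, beside the chest; origin at the centre of its underside. Leave alone.
- flask: Foil-wrapped conical flask, 80 mm across its base, 115 mm tall, beside the chest; origin at the centre of its underside. Leave alone.
- beaker: Open glass beaker, 70 mm across, 90 mm tall, beyond the chest; origin at the centre of its underside. Leave alone.

How it is judged:
By the outcome, as a careful person would: the job done as asked, in the order asked, and still so for the second after the job is handed in, with the robot touching nothing.
It also fails if it takes over 53 s, if anything falls off the work surface, if the arm or the gripper's body presses on something with over 40 N, if the wrist force passes 120 N, or if a joint passes its speed limit or range.

## Working session

There is one attempt and no reset: what is moved stays moved. The work goes in short steps, Python scripts to look and compute and a tool call to move; the robot and the scene stay as the last step left them, time stands still between calls to the robot, and variables do not carry over. Pictures are saved under pics/ and viewed, at most 10 in all, crops included, and the job is handed in when it is done.

Besides the shell and the picture viewer there is one more tool, called after "Call:" by a JSON object that holds its "method" and its "body", one argument or row to a line. arm_command: Moves the arm, as the interface text tells. Its arguments: {"type":"object","properties":{"steps":{"type":"array","items":{"type":"array","items":{"type":"array","items":{"type":"number"}}}},"grip_force":{"type":"number"}},"required":["steps"]}

```bash
mkdir -p pics; python3 - <<'E'
from bench import status,cams
import cv2
s=status.state();print(s)
for n in("scene","top"):
    f=cams.grab_frame(n);print(n,f["K"],f["k1"],f["extrinsics"])
    cv2.imwrite(f"pics/{n}0.png",cv2.resize(f["img"][:,:,::-1],(800,600),interpolation=cv2.INTER_CUBIC))
E
```

```text
{'time': 0.0, 'joint_positions': array([-1.45015326e+00,  3.59506923e-01,  1.51143654e+00, -1.52118783e-05,
        1.27248566e+00, -1.15099480e-01]), 'joint_vel': array([ 0.00272498, -0.00046954,  0.00041306, -0.00103652,  0.00033108,
       -0.00036371]), 'effort': array([-1.29964983e-04, -5.27616620e+01, -2.78615999e+01, -1.68176380e-04,
        1.33310180e-02,  5.94730068e-06]), 'tool_pos': array([ 140.0381817 , -582.68182804,  203.25091876]), 'ee_rot': array([ 9.93060539e-01,  1.17600696e-01, -9.81308533e-06, -9.18210233e-04]), 'force': array([0.2163985 , 0.31415151, 0.27924065]), 'ft_torque': array([-0.04657117,  0.04120027,  0.00769149]), 'grip_force': 0.0, 'width': 85.26515000360386}
scene [[511.51478608   0.         276.45247548]
 [  0.         511.51478608 209.23943396]
 [  0.           0.           1.        ]] -0.0781918263833661 [[ 4.40951075e-01  6.81185151e-01 -5.84421885e-01  1.18398718e+03]
 [ 8.97518854e-01 -3.38064280e-01  2.83147398e-01 -2.39111978e+02]
 [-4.69636106e-03 -6.49383810e-01 -7.60446324e-01  9.44677404e+02]
 [ 0.00000000e+00  0.00000000e+00  0.00000000e+00  1.00000000e+00]]
top [[516.41400575   0.         286.69014075]
 [  0.         516.41400575 207.64005169]
 [  0.           0.           1.        ]] -0.12852379821922433 [[ 2.04704555e-02 -9.90188357e-01  1.38231609e-01  4.25925434e+02]
 [-9.99695853e-01 -1.83699578e-02  1.64543493e-02  3.16377909e+01]
 [-1.37535963e-02 -1.38526395e-01 -9.90263236e-01  1.28315708e+03]
 [ 0.00000000e+00  0.00000000e+00  0.00000000e+00  1.00000000e+00]]
```

View pics/scene0.png

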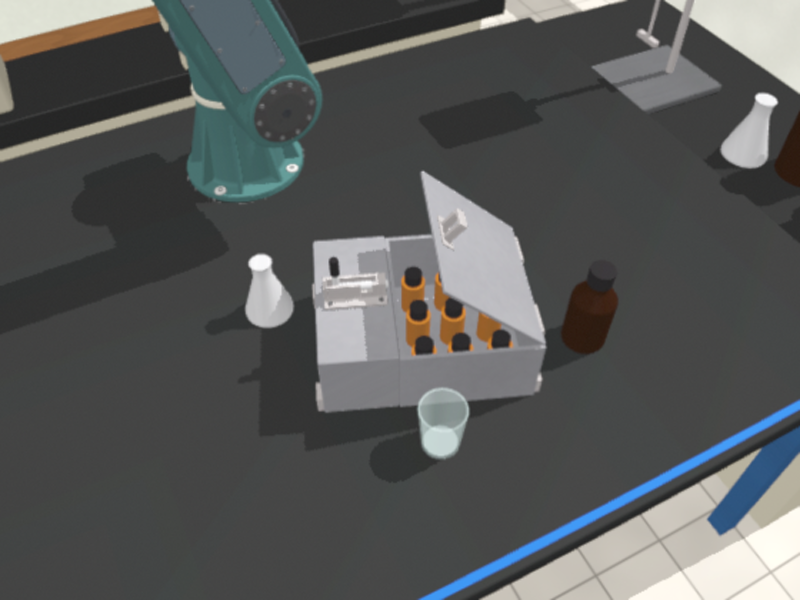

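View pics/top0.png

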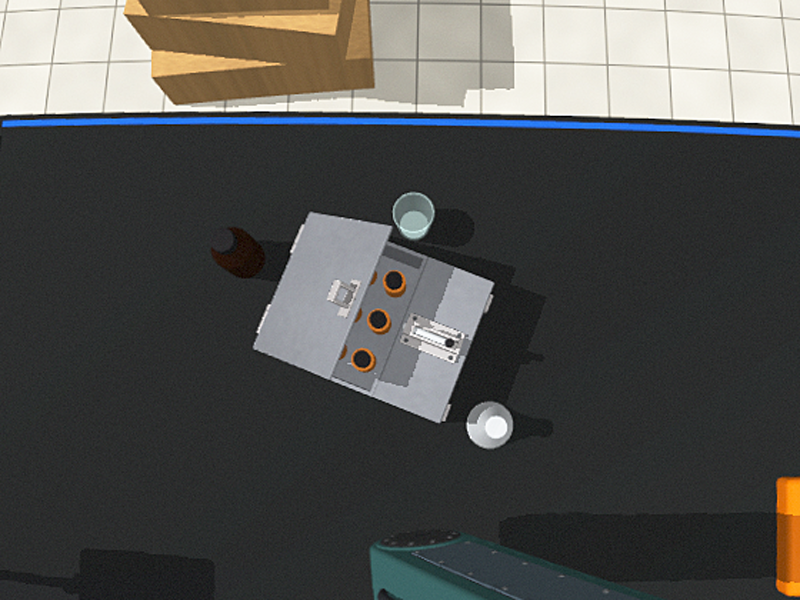

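The scene view (800x600) shows the chest with its lid open and the bolt handle at about (333,268). In the top view the deck corners are at about (493,284) and (441,421), and the handle's black top is at about (449,342). The flask, beaker and bottle are all close to the chest. Next I'll enlarge.

```bash
python3 - <<'E'
from bench import cams
import cv2
for n,(x,y,w,h,k) in {"top":(170,140,190,160,4),"scene":(210,115,180,175,3.4)}.items():
    f=cams.grab_frame(n)["img"][y:y+h,x:x+w,::-1]
    cv2.imwrite(f"pics/{n}1.png",cv2.resize(f,None,fx=k,fy=k,interpolation=cv2.INTER_CUBIC)[:600])
E
```

```text
(no output)
```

View pics/top1.png

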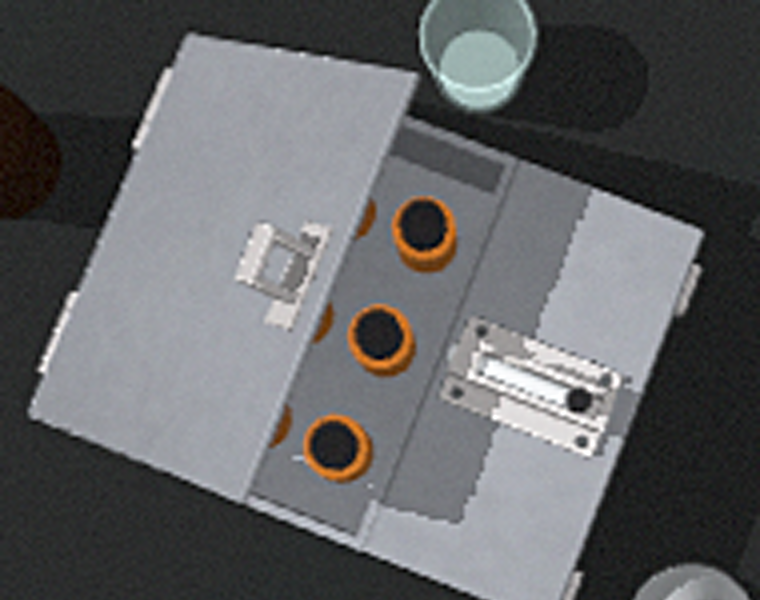

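View pics/scene1.png

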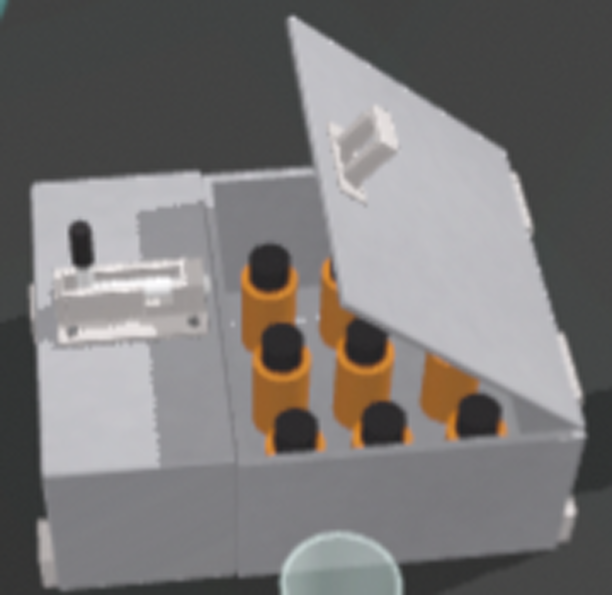

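The top crop puts the deck corner at (703,232), the seam ends at (518,160) and (360,548), the lid free-edge corners at (416,72) and (247,500), and the handle top at (579,400). In the scene crop the deck corners are (33,185) and (43,475), the seam ends are (205,174) and (234,462), the lid corners are (292,17) and (345,302), and the handle top is (80,226).

```bash
cat > h.py <<'E'
import numpy as np
from bench import status,cams
from scipy.optimize import least_squares
from scipy.spatial.transform import Rotation as R
def proj(f,P):
    T=np.linalg.inv(f["extrinsics"]);c=np.atleast_2d(P)@T[:3,:3].T+T[:3,3]
    s=c[:,:2]/c[:,2:];s=s*(1+f["k1"]*(s**2).sum(1,keepdims=True))
    return s@f["K"][:2,:2].T+f["K"][:2,2]
def ray(f,uv,z):   # world point at height z
    r=least_squares(lambda q:(proj(f,[q[0],q[1],z])-uv).ravel(),[600,0],x_scale=100).x
    return r
def chest(P,p):    # p: x,y,yaw
    c,s=np.cos(p[2]),np.sin(p[2]);P=np.atleast_2d(P)
    return np.c_[p[0]+c*P[:,0]-s*P[:,1],p[1]+s*P[:,0]+c*P[:,1],P[:,2]]
def lidpt(x,d,h,t): return [x,-158+d*np.cos(t)-h*np.sin(t),120+d*np.sin(t)+h*np.cos(t)]
E
python3 - <<'E'
from h import *
ft,fs=cams.grab_frame("top"),cams.grab_frame("scene")
L=lambda x,d:(x,d)
top=[((-120,160,126),703,232),((-120,44.5,126),518,160),((120,44.5,126),360,548),((0,128,202),579,400),
 (L(-118,200),416,72),(L(118,200),247,500),(L(-118,2),190,35),(L(118,2),32,415)]
sc=[((120,160,126),33,185),((-120,160,126),43,475),((-120,44.5,126),234,462),((120,44.5,126),205,174),((0,128,202),80,226),
 (L(118,200),292,17),(L(-118,200),345,302),(L(118,2),507,152)]
def res(p):
    o=[]
    for f,l,k,of,sh in((ft,top,4,(170,140),p[4:6]),(fs,sc,3.4,(210,115),p[6:8])):
        P=[q if len(q)==3 else lidpt(*q,6,p[3]) for q,*_ in l]
        uv=(np.array([[a,b] for _,a,b in l])+.5)/k-.5+of
        o.append((proj(f,chest(P,p))+sh-uv).ravel())
    return np.concatenate(o+[p[4:]])
r=least_squares(res,[600,0,np.pi+.35,.6,0,0,0,0],x_scale=[100,100,1,1,1,1,1,1])
p=r.x;print(p.round(3));print(r.fun[:-4].reshape(-1,2).round(1))
S=800/560
for nm,u,v,z in(("flask top",495,427,115),("beaker rim",413,215,90),("bottle?",232,240,163)):
    print(nm,ray(ft,(u/S,v/S),z).round())
for nm,u,v,z in(("flask",268,308,0),("beaker",441,440,0),("bottle",586,335,0)):
    print(nm,ray(fs,(u/S,v/S),z).round())
for nm,q in dict(hend=(0,128,202),hgrip=(0,128,187),hend2=(0,82,202),notch=(0,83,146),lid=lidpt(0,200,6,p[3]),lidshut=(0,42,126),keeper=(0,20,146),wr=(0,0,0)).items(): print(nm,chest(q,p).round(1))
s=status.state();print(R.from_quat(s["ee_rot"]).as_matrix().round(3),s["time"])
E
```

```text
[ 5.56822e+02  1.08761e+02  2.78000e+00  7.15000e-01  5.58000e-01
 -6.20000e-02  4.26000e-01 -1.83000e-01]
[[ 1.2  0.1]
 [ 0.2 -0.4]
 [-0.2  1. ]
 [ 1.1 -0.7]
 [ 0.6  0.3]
 [-1.7  1.2]
 [-0.5 -0.5]
 [-1.4 -0.9]
 [-0.4 -0.6]
 [-0.7  0.5]
 [ 1.8 -0.4]
 [-0.2 -1. ]
 [-0.4  1.5]
 [-0.2 -0.3]
 [-0.1  0.6]
 [-0.2 -0.1]]
flask top [385. -87.]
beaker rim [730.  49.]
bottle? [667. 331.]
flask [381. -88.]
beaker [732.  53.]
bottle [667. 359.]
hend [[511.6 -11.  202. ]]
hgrip [[511.6 -11.  187. ]]
hend2 [[527.8  32.1 202. ]]
notch [[527.5  31.1 146. ]]
lid [[560.7 119.  255.7]]
lidshut [[542.   69.5 126. ]]
keeper [[549.8  90.1 146. ]]
wr [[556.8 108.8   0. ]]
[[ 0.972  0.234 -0.   ]
 [ 0.234 -0.972  0.001]
 [ 0.    -0.001 -1.   ]] 0.3
```

Call:
{"method": "arm_command", "body": {
  "steps": [
    [[0,0,0,-0.5,0,0,0.95],[0,0,0,-0.5,0,0,0.95],[0,0,0,-0.5,0,0,0.95],[0,0,0,-0.5,0,0,0.95],[0,0,0,-0.5,0,0,0.95],[0,0,0,-0.3,0,0,0.95],[0,0.85,-0.85,0,0,0,0],[0,0.85,-0.85,0,0,0,0],[0,0.85,-0.85,0,0,0,0],[0,0.85,-0.85,0,0,0,0]]
  ]
}}

```text
time: 1.3
tool_pos: [316.8, -503.3, 316.1]
ee_rot: [0.984, -0.18, 0.0, 0.0]
force: [-0.0, -0.2, -0.5]
width: 0.0
grip_force: 0.0
```

```bash
cat >> h.py <<'E'
P0=(556.8,108.8,2.78)
def go(*t):   # chest-frame target of TCP -> tool shift in row units, plus turn about tool axes in row units
    s=status.state();w=chest(t,P0)[0];M=R.from_quat(s["ee_rot"])
    c,sn=np.cos(P0[2]),np.sin(P0[2]);G=R.from_matrix(np.c_[[-c,-sn,0],[-sn,c,0],[0,0,-1]])
    d=s["tool_pos"]-[P0[0],P0[1],0];e=[c*d[0]+sn*d[1],-sn*d[0]+c*d[1],d[2]]
    print("t",round(s["time"],2),"chest",np.round(e,1),"F",s["force"].round(1),"w",round(s["width"],1),"g",round(s["grip_force"],1))
    print("shift",(M.inv().apply(w-s["tool_pos"])/40).round(2),"turn",(np.degrees((M.inv()*G).as_rotvec())/6).round(2),"q",s["joint_positions"].round(2))
E
python3 -c "
from h import *
go(55,-35,290)"
```

```text
t 1.3 chest [  8.  657.4 316.1] F [-0.  -0.2 -0.5] w 0.0 g 0.0
shift [ -1.18 -17.31   0.65] turn [ 0. -0. -0.] q [-1.13  0.27  1.36  0.    1.51  0.81]
```

Call:
{"method": "arm_command", "body": {
  "steps": [
    [[0,-0.1,-0.95,0,0,0,0],[0,-0.1,-0.95,0,0,0,0],[0,-0.1,-0.95,0,0,0,0],[0,-0.1,-0.95,0,0,0,0],[0,-0.1,-0.95,0,0,0,0],[0,-0.1,-0.95,0,0,0,0],[0,-0.1,-0.95,0,0,0,0],[0,-0.1,-0.95,0,0,0,0],[0,-0.1,-0.95,0,0,0,0],[0,-0.1,-0.95,0,0,0,0]]
  ]
}}

```text
time: 2.3
tool_pos: [412.3, -133.1, 316.2]
ee_rot: [0.984, -0.18, 0.0, 0.0]
force: [0.8, 0.4, 0.0]
width: -0.2
grip_force: 0.0
```

Call:
{"method": "arm_command", "body": {
  "steps": [
    [[0,-0.02,-0.95,0,0,0,0],[0,-0.02,-0.95,0,0,0,0],[0,-0.02,-0.95,0,0,0,0],[0,-0.02,-0.95,0,0,0,0],[0,-0.02,-0.95,0,0,0,0],[0,-0.02,-0.95,0,0,0,0],[0,-0.02,-0.95,0,0,0,0],[0,-0.02,-0.95,0.2,0,0,0],[0,0,-0.2,0.2,0,0,0],[0,0,0,0.2,0,0,0]]
  ]
}}

```text
time: 3.3
tool_pos: [516.5, 160.5, 291.4]
ee_rot: [0.984, -0.178, -0.0, 0.0]
force: [-0.9, 0.1, 0.3]
width: -0.2
grip_force: 0.0
```

```bash
python3 -c "
from h import *
go(55,-35,250)"
```

```text
t 3.3 chest [ 56.  -34.1 291.4] F [-0.9  0.1  0.3] w -0.2 g 0.0
shift [ 0.03 -0.02  1.03] turn [0.   0.   0.03] q [ 0.17  0.2   1.51 -0.    1.43  2.1 ]
```

Call:
{"method": "arm_command", "body": {
  "steps": [
    [[0,0,0,0.5,0,0,0],[0,0,0,0.4,0,0,0],[0,0,0.1,0.2,0,0,0],[0,0,0.12,0.25,0,0,0],[0,0,0.12,0.25,0,0,0],[0,0,0.12,0.25,0,0,0],[0,0,0.12,0.25,0,0,0],[0,0,0.12,0.3,0,0,0],[0,0,0.12,0.3,0,0,0],[0,0,0.12,0.3,0,0,0]]
  ]
}}

```text
time: 4.3
tool_pos: [503.0, 123.9, 171.1]
ee_rot: [0.984, -0.18, -0.0, 0.0]
force: [-0.7, -1.3, 2.4]
width: -0.1
grip_force: 0.9
```

Call:
{"method": "arm_command", "body": {
  "steps": [
    [[0,0,0.05,0.2,0,0,0],[0,0,0.05,0.2,0,0,0],[0,0,0.05,0.2,0,0,0],[0,0,0.05,0.15,0,0,0],[0,0,0,0,0,0,0],[0,0,0,0,0,0,0],[0,0,0,0,0,0,0],[0,0,0,0,0,0,0],[0,0,0,0,0,0,0],[0,0,0,0,0,0,0]]
  ]
}}

```text
time: 5.3
tool_pos: [500.5, 117.0, 142.3]
ee_rot: [0.984, -0.18, 0.0, -0.0]
force: [0.3, -0.5, -0.5]
width: 0.2
grip_force: 0.0
```

```bash
python3 -c "
from h import *
go(55,18,128)"
```

```text
t 5.3 chest [ 55.5  12.3 142.3] F [ 0.3 -0.5 -0.5] w 0.2 g 0.0
shift [0.01 0.14 0.36] turn [-0.   -0.    0.01] q [0.1  0.3  1.77 0.   1.07 2.03]
```

Call:
{"method": "arm_command", "body": {
  "steps": [
    [[0,0,0.05,0.1,0,0,0],[0,0,0.05,0.1,0,0,0],[0,0,0.05,0.1,0,0,0],[0,0,0,0.05,0,0,0],[0,0,0,0.05,0,0,0],[0,0,0,0.02,0,0,0],[0,0,0,0,0,0,0],[0,0,0,0,0,0,0],[0,0,0,0,0,0,0],[0,0,0,0,0,0,0]]
  ]
}}

```text
time: 6.3
tool_pos: [498.3, 111.4, 125.4]
ee_rot: [0.984, -0.18, 0.0, -0.0]
force: [-0.4, -0.5, -0.3]
width: -0.2
grip_force: 0.0
```

```bash
python3 -c "
from h import *
go(55,18,124)
import cv2
a=[cv2.resize(cams.grab_frame(n)['img'][y:y+h,x:x+w,::-1],(400,400),interpolation=cv2.INTER_CUBIC) for n,x,y,w,h in(('top',180,140,180,180),('scene',205,110,180,180))]
cv2.imwrite('pics/c2.png',cv2.hconcat(a))"
```

```text
t 6.3 chest [ 55.6  18.3 125.4] F [-0.4 -0.5 -0.3] w -0.2 g 0.0
shift [ 0.01 -0.01  0.03] turn [-0.   -0.    0.01] q [0.08 0.32 1.79 0.   1.03 2.02]
```

View pics/c2.png

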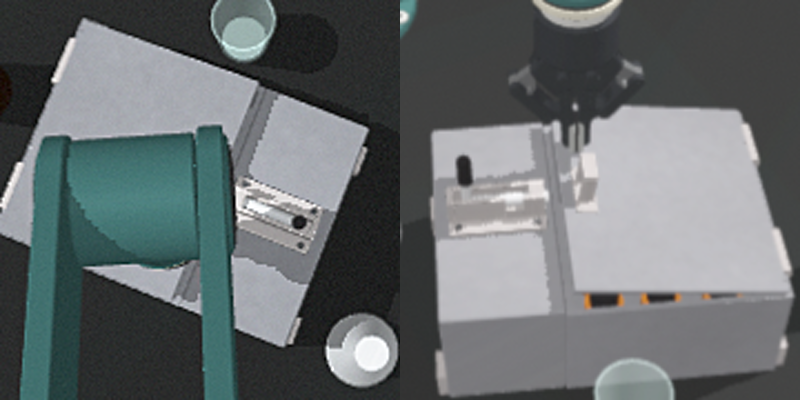

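```bash
python3 -c "
from h import *
f=cams.grab_frame('scene');o=lambda q:((proj(f,chest(q,P0))-[205,110])/.45+[400,0]).round()
for t in(0,.04,.08,.12,.2):
  print(t,[o(lidpt(x,d,6,t)).tolist() for x,d in((-118,200),(118,200),(-118,2),(118,2),(55,170))])
print(o([55,18,126]),o([-120,44,126]),o([120,44,126]))
import cv2
cv2.imwrite('pics/c3.png',cv2.resize(f['img'][150:260,240:385,::-1],(780,592),interpolation=cv2.INTER_CUBIC))
"
```

```text
0 [[[569.0, 310.0]], [[546.0, 123.0]], [[788.0, 292.0]], [[736.0, 110.0]], [[581.0, 166.0]]]
0.04 [[[569.0, 304.0]], [[546.0, 118.0]], [[788.0, 292.0]], [[737.0, 110.0]], [[582.0, 161.0]]]
0.08 [[[570.0, 299.0]], [[547.0, 112.0]], [[788.0, 292.0]], [[737.0, 110.0]], [[583.0, 156.0]]]
0.12 [[[571.0, 293.0]], [[547.0, 106.0]], [[788.0, 292.0]], [[737.0, 110.0]], [[584.0, 151.0]]]
0.2 [[[575.0, 282.0]], [[550.0, 95.0]], [[789.0, 292.0]], [[737.0, 110.0]], [[587.0, 142.0]]]
[[575. 166.]] [[567. 312.]] [[543. 122.]]
```

View pics/c3.png

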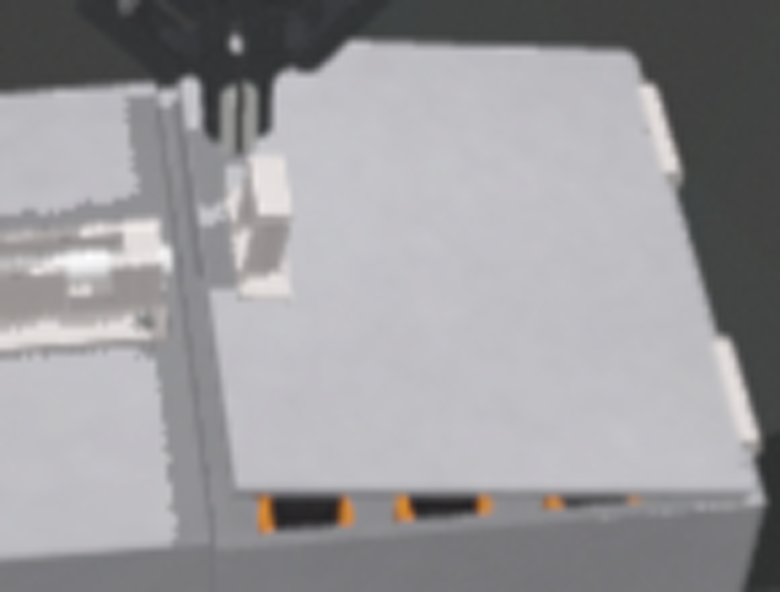

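The lid is still about 0.14 rad open: its front corner is at (237,490) in the crop and bottles show under it. The fingertips rest on the lid at about (237,150), near the free edge. I'll press on gently and watch the force.

Call:
{"method": "arm_command", "body": {
  "steps": [
    [[0,0,0,0.05,0,0,0],[0,0,0,0.05,0,0,0],[0,0,0,0.05,0,0,0],[0,0,0,0.05,0,0,0],[0,0,0,0,0,0,0],[0,0,0,0,0,0,0],[0,0,0,0,0,0,0],[0,0,0,0,0,0,0],[0,0,0,0,0,0,0],[0,0,0,0,0,0,0]]
  ]
}}

```text
time: 7.45
tool_pos: [498.3, 111.3, 117.4]
ee_rot: [0.984, -0.18, 0.0, -0.0]
force: [0.0, 0.4, -0.2]
width: -0.3
grip_force: 0.0
```

```bash
python3 -c "
from h import *
go(55,18,124)
print(status.state()['ft_torque'])
import cv2
f=cams.grab_frame('scene')['img']
a=f[150:260,240:385,::-1];b=cv2.imread('pics/c3.png')
cv2.imwrite('pics/c4.png',cv2.resize(f[60:260,180:430,::-1],(750,600),interpolation=cv2.INTER_CUBIC))"
```

```text
t 7.45 chest [ 55.6  18.3 117.4] F [ 0.   0.4 -0.2] w -0.3 g 0.0
shift [ 0.02 -0.01 -0.17] turn [-0.  0.  0.] q [0.08 0.33 1.8  0.   1.01 2.02]
[-0.00039404  0.00546176 -0.00278133]
```

View pics/c4.png

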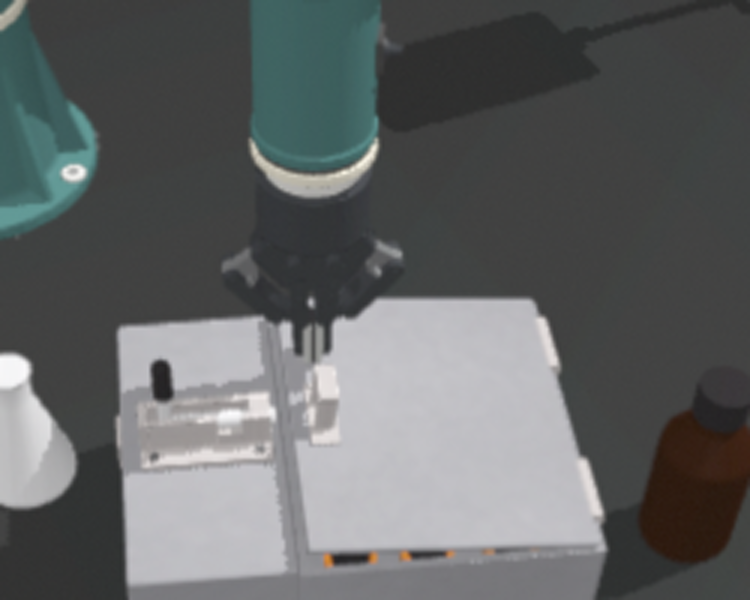

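The lid is down to about 0.10 rad (corner at (308,548)), so the real fingertip sits about 25 mm above the reported TCP. I'll keep going until the force rises.

Call:
{"method": "arm_command", "body": {
  "steps": [
    [[0,0,0,0.06,0,0,0],[0,0,0,0.06,0,0,0],[0,0,0,0.06,0,0,0],[0,0,0,0.06,0,0,0],[0,0,0,0.06,0,0,0],[0,0,0,0.04,0,0,0],[0,0,0,0,0,0,0],[0,0,0,0,0,0,0],[0,0,0,0,0,0,0],[0,0,0,0,0,0,0]]
  ]
}}

```text
time: 8.5
tool_pos: [498.3, 111.4, 103.8]
ee_rot: [0.984, -0.18, 0.0, -0.0]
force: [-0.2, -0.2, 0.0]
width: -0.0
grip_force: 0.0
```

```bash
python3 -c "
from h import *
go(55,18,100)
print(status.state()['effort'])
import cv2
f=cams.grab_frame('scene')['img']
cv2.imwrite('pics/c5.png',cv2.resize(f[150:260,240:385,::-1],(780,592),interpolation=cv2.INTER_CUBIC))"
```

```text
t 8.5 chest [ 55.6  18.3 103.8] F [-0.2 -0.2  0. ] w -0.0 g 0.0
shift [ 0.02 -0.01  0.09] turn [-0.  0.  0.] q [0.08 0.35 1.82 0.   0.97 2.02]
[ 5.50123275e-06 -4.59416449e+01 -2.16025811e+01  3.44720174e-03
  1.49780757e-03 -2.70422225e-05]
```

View pics/c5.png

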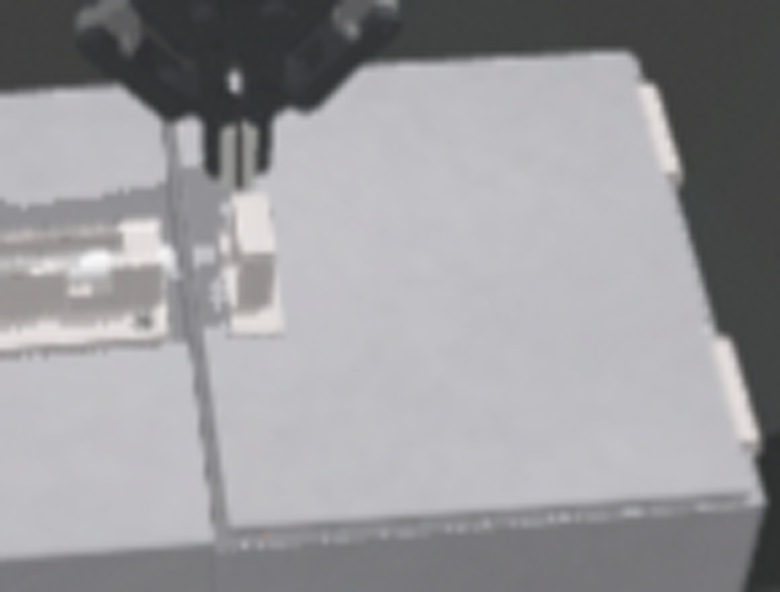

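Nearly shut: the corner is at (228,525) and only a thin gap is left. I'll finish in small steps.

Call:
{"method": "arm_command", "body": {
  "steps": [
    [[0,0,0,0.04,0,0,0],[0,0,0,0.04,0,0,0],[0,0,0,0.02,0,0,0],[0,0,0,0,0,0,0],[0,0,0,0,0,0,0],[0,0,0,0,0,0,0],[0,0,0,0,0,0,0],[0,0,0,0,0,0,0],[0,0,0,0,0,0,0],[0,0,0,0,0,0,0]]
  ]
}}

```text
time: 9.55
tool_pos: [498.3, 111.3, 99.7]
ee_rot: [0.984, -0.18, -0.0, -0.0]
force: [-1.0, -0.4, 0.3]
width: -0.0
grip_force: 0.0
```

Call:
{"method": "arm_command", "body": {
  "steps": [
    [[0,0,0,0.03,0,0,0],[0,0,0,0.02,0,0,0],[0,0,0,0,0,0,0],[0,0,0,0,0,0,0],[0,0,0,0,0,0,0],[0,0,0,0,0,0,0],[0,0,0,0,0,0,0],[0,0,0,0,0,0,0],[0,0,0,0,0,0,0],[0,0,0,0,0,0,0]]
  ]
}}

```text
time: 10.55
tool_pos: [498.4, 111.3, 98.8]
ee_rot: [0.984, -0.18, 0.0, -0.0]
force: [-2.8, -0.2, 10.9]
width: 0.1
grip_force: 5.6
```

```bash
python3 -c "
from h import *
go(55,18,100)
import cv2
f=cams.grab_frame('scene')['img']
a=cv2.resize(f[150:260,240:385,::-1],(780,592),interpolation=cv2.INTER_CUBIC);b=cv2.imread('pics/c5.png')
for y in(380,430,480,500,510,515,520,525,530,535,540,545,550):print(y,a[y,240:720:120].sum(-1),b[y,240:720:120].astype(int).sum(-1))"
```

```text
t 10.55 chest [55.5 18.3 98.8] F [-2.8 -0.2 10.9] w 0.1 g 5.6
shift [ 0.01 -0.01 -0.03] turn [-0.   -0.01  0.01] q [0.08 0.36 1.82 0.   0.96 2.02]
380 [580 574 574 571] [579 573 574 571]
430 [575 577 573 579] [574 576 570 578]
480 [574 573 579 580] [573 570 575 579]
500 [573 574 577 545] [572 575 579 517]
510 [571 578 550 434] [569 577 483 414]
515 [573 578 479 459] [567 543 405 440]
520 [573 552 415 423] [555 466 419 421]
525 [569 487 430 366] [504 404 436 365]
530 [546 445 410 360] [409 422 410 356]
535 [485 473 370 359] [402 420 367 356]
540 [473 419 362 359] [445 405 362 357]
545 [527 375 364 361] [459 372 361 361]
550 [429 366 362 360] [400 367 358 358]
```

```bash
python3 -c "
from h import *
f=cams.grab_frame('scene')
for q in([55.6,18.3,131],[55.6,18.3,104],[45,18.3,131],[55.6,28.3,131]): print(q,((proj(f,chest(q,P0))+.0-[240,150])*5.38).round())
"
```

```text
[55.6, 18.3, 131] [[236. 178.]]
[55.6, 18.3, 104] [[235. 223.]]
[45, 18.3, 131] [[238. 197.]]
[55.6, 28.3, 131] [[211. 180.]]
```

Call:
{"method": "arm_command", "body": {
  "steps": [
    [[0,0,0,-0.3,0,0,0],[0,0,0,-0.9,0,0,0],[0,0,0,-0.9,0,0,0],[0,0,0.4,-0.5,0,0,0],[0,0.3,0.9,0,0,0,0],[0,0.3,0.9,0,0,0,0],[0,0.4,0.9,0,0,0,0],[0,0.4,0.9,0,0,0,0],[0,0,0,0,0,0,0],[0,0,0,0,0,0,0]]
  ]
}}

```text
time: 11.65
tool_pos: [494.1, -58.7, 202.0]
ee_rot: [0.984, -0.181, 0.0, -0.0]
force: [-0.4, -0.2, 0.4]
width: 0.2
grip_force: 0.0
```

```bash
python3 -c "
from h import *
go(0,128,180)
import cv2
f=cams.grab_frame('scene')
cv2.imwrite('pics/c6.png',cv2.resize(f['img'][100:260,205:400,::-1],(731,600),interpolation=cv2.INTER_CUBIC))
e=status.state()
for q in([0,128,202],[0,128,172],[0,46,152],[-118,42,126]): print(q,((proj(f,chest(q,P0))-[205,100])*3.75).round())
"
```

```text
t 11.65 chest [ -0.6 178.8 202. ] F [-0.4 -0.2  0.4] w 0.2 g 0.0
shift [-0.02 -1.27  0.55] turn [-0.01  0.   -0.02] q [-0.26  0.21  1.73  0.    1.2   1.68]
[0, 128, 202] [[103. 310.]]
[0, 128, 172] [[106. 348.]]
[0, 46, 152] [[256. 362.]]
[-118, 42, 126] [[285. 560.]]
```

View pics/c6.png

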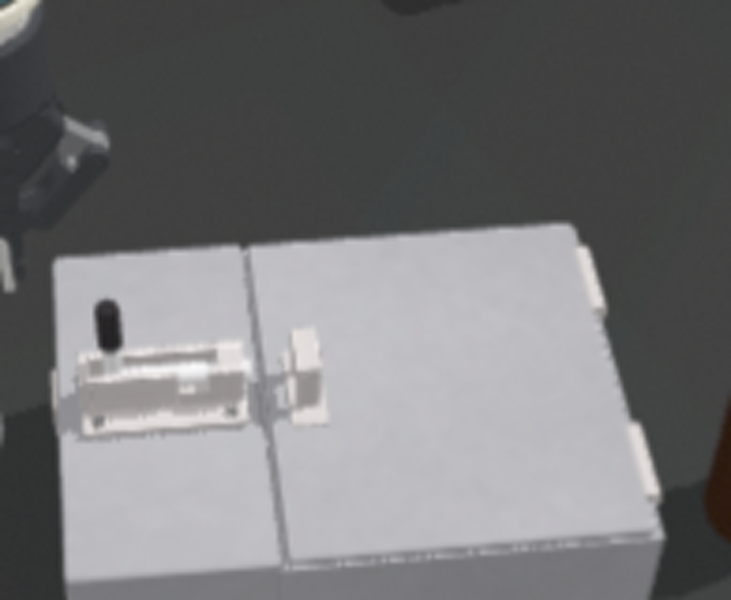

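The lid is shut: the gap is closed and the corner is at (285,560), as expected. The handle is upright at (108,325). Next is the bolt push with closed fingers from the +y side.

Call:
{"method": "arm_command", "body": {
  "steps": [
    [[0,0,0,0.34,0,0,0],[0,0,0,0.34,0,0,0],[0,0,0,0.34,0,0,0],[0,0,0,0.34,0,0,0],[0,0,-0.25,0,0,0,0],[0,0,-0.25,0,0,0,0],[0,0,-0.25,0,0,0,0],[0,0,-0.25,0,0,0,0],[0,0,-0.25,0,0,0,0],[0,0,-0.25,0,0,0,0]]
  ]
}}

```text
time: 12.7
tool_pos: [515.8, -1.4, 147.8]
ee_rot: [0.984, -0.179, 0.0, 0.0]
force: [-1.3, -2.3, 2.6]
width: -0.2
grip_force: 1.7
```

Call:
{"method": "arm_command", "body": {
  "steps": [
    [[0,0,-0.05,0,0,0,0],[0,0,-0.05,0,0,0,0],[0,0,-0.05,0,0,0,0],[0,0,-0.05,0,0,0,0],[0,0,-0.05,0,0,0,0],[0,0,-0.05,0,0,0,0],[0,0,0,0,0,0,0],[0,0,0,0,0,0,0],[0,0,0,0,0,0,0],[0,0,0,0,0,0,0]]
  ]
}}

```text
time: 13.7
tool_pos: [519.6, 9.4, 147.2]
ee_rot: [0.984, -0.18, -0.0, -0.0]
force: [0.5, -1.0, 0.8]
width: -0.0
grip_force: 0.5
```

```bash
cat >> h.py <<'E'
def dark(n="scene"):  # centroid of black sleeve near the bolt, vs expected handle ends
    f=cams.grab_frame(n);im=f["img"].astype(int)
    return f,im
E
python3 -c "
from h import *
go(0,103,148)
"
```

```text
t 13.7 chest [ -0.4 106.2 147.2] F [ 0.5 -1.   0.8] w -0.0 g 0.5
shift [-0.01 -0.08 -0.02] turn [-0.  0.  0.] q [-0.12  0.31  1.75  0.    1.08  1.82]
```

Contact is made and the bolt is moving. I'll push on to the stop.

Call:
{"method": "arm_command", "body": {
  "steps": [
    [[0,0,-0.04,0,0,0,0],[0,0,-0.04,0,0,0,0],[0,0,-0.04,0,0,0,0],[0,0,0,0,0,0,0],[0,0,0,0,0,0,0],[0,0,0,0,0,0,0],[0,0,0,0,0,0,0],[0,0,0,0,0,0,0],[0,0,0,0,0,0,0],[0,0,0,0,0,0,0]]
  ]
}}

```text
time: 14.7
tool_pos: [521.2, 13.8, 147.3]
ee_rot: [0.984, -0.18, -0.0, -0.0]
force: [-0.0, -1.1, 0.3]
width: -0.1
grip_force: 0.5
```

```bash
python3 -c "
from h import *
go(0,103,148)
"
```

```text
t 14.7 chest [ -0.4 101.5 147.3] F [-0.  -1.1  0.3] w -0.1 g 0.5
shift [-0.01  0.04 -0.02] turn [-0.  0.  0.] q [-0.11  0.31  1.75  0.    1.09  1.83]
```

Call:
{"method": "arm_command", "body": {
  "steps": [
    [[0,0,-0.05,0,0,0,0],[0,0,-0.05,0,0,0,0],[0,0,0,0,0,0,0],[0,0,0,0,0,0,0],[0,0,0,0,0,0,0],[0,0,0,0,0,0,0],[0,0,0,0,0,0,0],[0,0,0,0,0,0,0],[0,0,0,0,0,0,0],[0,0,0,0,0,0,0]]
  ]
}}

```text
time: 15.7
tool_pos: [521.5, 14.6, 147.3]
ee_rot: [0.984, -0.179, -0.001, 0.003]
force: [-4.5, -13.5, 2.2]
width: 0.1
grip_force: 6.6
```

```bash
python3 -c "
from h import *
go(0,103,148)
f=cams.grab_frame('scene')
import cv2
cv2.imwrite('pics/c7.png',cv2.resize(f['img'][100:260,205:400,::-1],(731,600),interpolation=cv2.INTER_CUBIC))
# dark blob along the handle rows near expected handle, right of finger
g=f['img'].astype(int).sum(2)
for y in(82,88,94,100): print(y,proj(f,chest([[0,y,z] for z in(202,187,175)],P0)).round(1).tolist())
uv=proj(f,chest([0,85,187],P0))[0].round().astype(int);print(uv);print(g[uv[1]-14:uv[1]+12,uv[0]-16:uv[0]+22])
"
```

```text
t 15.7 chest [ -0.3 100.6 147.3] F [ -4.5 -13.5   2.2] w 0.1 g 6.6
shift [-0.01  0.06 -0.02] turn [0.05 0.   0.01] q [-0.1   0.31  1.74 -0.01  1.09  1.83]
82 [[255.3, 181.1], [255.5, 186.2], [255.8, 190.2]]
88 [[252.3, 181.3], [252.6, 186.4], [252.8, 190.4]]
94 [[249.3, 181.5], [249.6, 186.7], [249.9, 190.7]]
100 [[246.3, 181.8], [246.7, 186.9], [247.0, 190.9]]
[254 186]
[[161 159 156 158 156 168 326 529 447 232 160 156 154 155 158 159 181 187
  188 185 184 175 165 159 158 157 161 194 310 462 550 553 473 441 529 573
  581 582]
 [158 156 155 154 156 157 263 480 365 203 160 159 159 156 158 160 173 177
  175 176 176 164 158 158 156 160 192 311 463 551 565 559 496 453 509 575
  582 583]
 [158 159 155 150 153 150 178 287 206 168 150 157 159 157 157 158 159 161
  168 174 166 161 158 156 160 195 311 466 554 569 567 549 467 445 493 577
  583 583]
 [154 158 156 156 157 156 158 175 164 164 158 157 157 157 157 154 158 156
  167 160 165 156 158 160 193 311 464 554 570 571 567 556 493 447 480 582
  584 583]
 [158 159 158 153 156 157 150 155 162 161 157 159 157 155 156 157 159 157
  167 159 164 16
[... 2708 characters left out ...]
 514 533 656 671 674 671 670 670 634 589 577 530 440
  440 562]
 [619 631 628 574 628 640 595 571 523 511 496 474 483 463 459 483 517 540
  526 534 560 503 455 448 495 647 665 668 665 665 667 646 599 589 562 457
  463 567]
 [462 458 477 464 477 481 469 463 454 452 449 444 445 440 439 452 499 539
  527 534 559 506 448 459 498 637 661 667 665 664 669 667 651 651 643 595
  612 650]
 [439 440 442 441 443 446 445 445 445 447 447 446 447 446 448 455 496 538
  526 535 569 585 528 526 544 628 662 669 669 670 673 694 728 734 736 734
  737 740]
 [446 446 448 448 449 451 451 451 451 451 454 452 448 447 446 453 491 539
  528 533 591 689 659 632 639 657 676 681 677 683 681 711 731 734 733 730
  727 726]]
```

Sleeve found at column 256, which is chest y of about 82, with 14 N of resistance, so the bolt is at its stop. Now I'll go round to the +x side of the handle.

Call:
{"method": "arm_command", "body": {
  "steps": [
    [[0,0,0.2,0,0,0,0],[0,-0.4,0,-0.1,0,0,0],[0,-0.5,0,-0.25,0,0,0],[0,0,-0.33,0,0,0,0],[0,0,-0.33,0,0,0,0],[0,0.2,0,0,0,0,0],[0,0.15,0,0,0,0,0],[0,0,0,0,0,0,0],[0,0,0,0,0,0,0],[0,0,0,0,0,0,0]]
  ]
}}

```text
time: 16.75
tool_pos: [508.4, 42.1, 161.0]
ee_rot: [0.984, -0.18, -0.0, 0.0]
force: [-0.4, 0.5, -0.0]
width: -0.1
grip_force: 0.0
```

```bash
python3 -c "
from h import *
go(18,82,161)
"
```

```text
t 16.75 chest [ 21.7  79.5 161. ] F [-0.4  0.5 -0. ] w -0.1 g 0.0
shift [0.09 0.06 0.  ] turn [ 0.    0.01 -0.  ] q [-0.05  0.28  1.75  0.    1.11  1.88]
```

Call:
{"method": "arm_command", "body": {
  "steps": [
    [[0,0.15,0.05,0,0,0,0],[0,0.15,0,0,0,0,0],[0,0.15,0,0.02,0,0,0],[0,0.15,0,0.03,0,0,0],[0,0.15,0,0.05,0,0,0],[0,0.12,0,0.05,0,0,0],[0,0.1,0,0.08,0,0,0],[0,0.1,0,0.08,0,0,0],[0,0,0,0,0,0,0],[0,0,0,0,0,0,0]]
  ]
}}

```text
time: 17.75
tool_pos: [547.9, 25.5, 148.7]
ee_rot: [0.984, -0.18, -0.0, -0.0]
force: [-0.5, 0.4, 0.3]
width: -0.1
grip_force: 0.0
```

```bash
python3 -c "
from h import *
go(-30,82,137)
"
```

```text
t 17.75 chest [-21.2  81.1 148.7] F [-0.5  0.4  0.3] w -0.1 g 0.0
shift [0.22 0.02 0.29] turn [-0.  0.  0.] q [-0.08  0.34  1.69  0.    1.11  1.85]
```

Call:
{"method": "arm_command", "body": {
  "steps": [
    [[0,0.1,0,0.06,0,0,0],[0,0.1,0,0.06,0,0,0],[0,0.05,0,0.06,0,0,0],[0,0,0,0.06,0,0,0],[0,0,0,0.04,0,0,0],[0,0,0,0,0,0,0],[0,0,0,0,0,0,0],[0,0,0,0,0,0,0],[0,0,0,0,0,0,0],[0,0,0,0,0,0,0]]
  ]
}}

```text
time: 18.75
tool_pos: [557.3, 21.9, 137.8]
ee_rot: [0.984, -0.18, -0.0, -0.0]
force: [0.7, 0.1, -0.5]
width: -0.1
grip_force: 0.0
```

Call:
{"method": "arm_command", "body": {
  "steps": [
    [[0,0,0,0.04,0,0,0],[0,0,0,0.04,0,0,0],[0,0,0,0,0,0,0],[0,0,0,0,0,0,0],[0,0,0,0,0,0,0],[0,0,0,0,0,0,0],[0,0,0,0,0,0,0],[0,0,0,0,0,0,0],[0,0,0,0,0,0,0],[0,0,0,0,0,0,0]]
  ]
}}

```text
time: 19.75
tool_pos: [557.9, 21.8, 135.2]
ee_rot: [0.984, -0.18, 0.001, -0.0]
force: [-0.8, -0.2, 4.1]
width: 0.1
grip_force: 2.7
```

```bash
python3 -c "
from h import *
go(-30,82,137)
f=cams.grab_frame('scene');g=f['img'].astype(int).sum(2)
for a in(0,.6,1,1.31): print(a,proj(f,chest([[-r*np.sin(a),82,146+r*np.cos(a)] for r in(56,41,26)],P0)).round(1).tolist())
print(g[184:206:1,244:266])
"
```

```text
t 19.75 chest [-31.8  81.  135.2] F [-0.8 -0.2  4.1] w 0.1 g 2.7
shift [-0.05  0.03 -0.05] turn [-0.   -0.01  0.  ] q [-0.08  0.37  1.68  0.    1.09  1.85]
0 [[255.3, 181.1], [255.5, 186.2], [255.8, 191.2]]
0.6 [[256.5, 196.0], [256.5, 197.0], [256.4, 198.0]]
1 [[257.4, 207.2], [257.1, 205.1], [256.8, 203.1]]
1.31 [[257.9, 215.0], [257.4, 210.8], [257.0, 206.6]]
[[169 258 459 360 193 157 161 159 157 161 243 465 545 451 227 163 157 160
  162 159 158 164]
 [175 191 256 262 176 159 159 159 156 163 224 432 551 417 209 161 158 158
  159 158 160 166]
 [177 178 178 185 163 158 159 165 156 158 218 417 547 408 213 163 157 158
  161 161 159 166]
 [177 176 175 173 165 162 158 162 161 158 201 388 541 404 217 164 161 156
  159 155 159 173]
 [176 177 174 175 167 161 159 157 156 159 167 282 484 363 205 159 154 156
  157 156 160 168]
 [164 169 173 171 166 161 155 152 156 155 159 167 244 201 176 157 156 152
  151 153 155 159]
 [152 159 162 165 166 153 151 150 156 160 154 155 164 161 170 159 159 158
  159 158 156 160]
 [156 154 154 160 157 156 158 156 159 157 158 154 156 158 165 161 157 161
  156 159 
[... 611 characters left out ...]
6 456 388 239 379 457 439 226
  166 301 570 676]
 [603 611 647 644 664 656 463 218 162 223 399 451 384 225 339 454 444 229
  166 234 432 566]
 [633 639 665 650 604 586 414 202 166 222 395 450 385 224 336 454 442 230
  169 212 346 453]
 [486 490 499 493 479 468 382 201 172 226 396 453 406 232 334 453 443 231
  166 204 329 433]
 [453 454 455 453 455 447 379 206 161 215 379 456 439 242 333 453 442 235
  169 213 330 434]
 [452 451 451 451 451 445 394 217 164 200 346 453 442 244 333 454 443 244
  167 207 348 433]
 [449 448 448 448 449 449 427 265 179 203 345 455 442 241 320 451 446 283
  212 263 396 439]
 [451 450 449 452 450 452 442 362 266 258 364 456 442 232 286 451 451 349
  333 367 437 445]]
```

Call:
{"method": "arm_command", "body": {
  "steps": [
    [[0,0,0,0.03,0,0,0],[0,0,0,0.03,0,0,0],[0,0,0,0,0,0,0],[0,0,0,0,0,0,0],[0,0,0,0,0,0,0],[0,0,0,0,0,0,0],[0,0,0,0,0,0,0],[0,0,0,0,0,0,0],[0,0,0,0,0,0,0],[0,0,0,0,0,0,0]]
  ]
}}

```text
time: 20.8
tool_pos: [558.3, 21.8, 134.2]
ee_rot: [0.984, -0.18, 0.001, -0.0]
force: [-2.8, 0.7, 16.6]
width: -0.1
grip_force: 8.1
```

A firm stop at 17 N. I'll back off and look.

Call:
{"method": "arm_command", "body": {
  "steps": [
    [[0,0,0,-0.2,0,0,0],[0,0,0,-0.6,0,0,0],[0,0,0,-0.9,0,0,0],[0,0,0,-0.9,0,0,0],[0,-0.5,0.5,-0.5,0,0,0],[0,-0.6,0.6,0,0,0,0],[0,-0.6,0.6,0,0,0,0],[0,-0.6,0.6,0,0,0,0],[0,-0.6,0.6,0,0,0,0],[0,0,0,0,0,0,0]]
  ]
}}

```text
time: 21.8
tool_pos: [403.6, -46.1, 255.6]
ee_rot: [0.984, -0.18, -0.002, 0.0]
force: [0.8, -0.6, -0.5]
width: -0.1
grip_force: 0.0
```

```bash
python3 -c "
from h import *
go(-30,82,137)
import cv2
f=cams.grab_frame('scene');t=cams.grab_frame('top')
S=lambda P,f,o,k:((proj(f,chest(P,P0))-o)*k).round().tolist()
pts=[[-56*np.sin(a),y,146+56*np.cos(a)] for a,y in((1.31,82),(1.31,87),(1.1,82))]+[[0,6,146]]
print(S(pts,f,[215,165],8),S(pts,t,[240,180],5))
a=cv2.resize(f['img'][165:240,215:315,::-1],None,fx=8,fy=8,interpolation=cv2.INTER_CUBIC)
cv2.imwrite('pics/c8.png',a)
"
```

```text
t 21.8 chest [ 88.5 199.1 255.6] F [ 0.8 -0.6 -0.5] w -0.1 g 0.0
shift [ 2.97 -2.93  2.95] turn [ 0.01  0.03 -0.01] q [-0.28  0.02  1.82 -0.    1.31  1.65]
[[343.0, 400.0], [323.0, 402.0], [340.0, 359.0], [619.0, 256.0]] [[318.0, 149.0], [329.0, 154.0], [315.0, 155.0], [113.0, 203.0]]
```

View pics/c8.png

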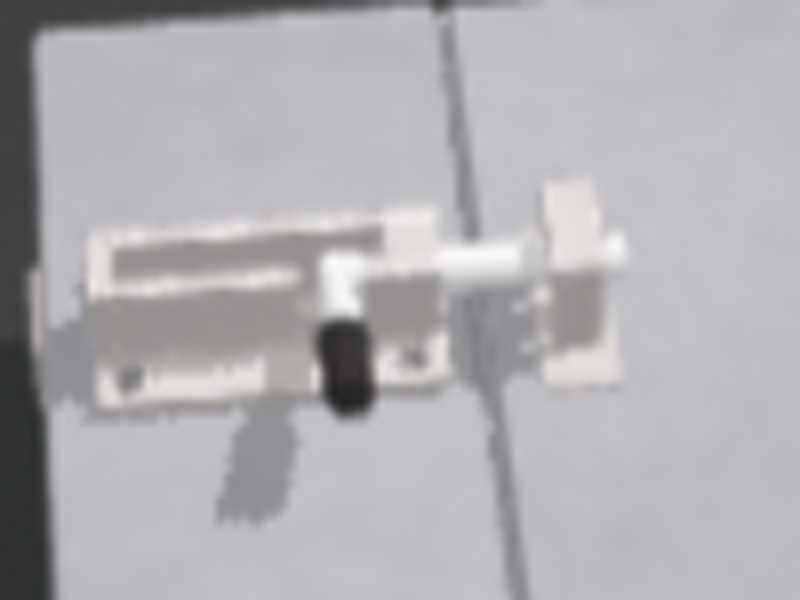

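The bolt is through the keeper, with its nose at (625,250) against an expected (619,256). The handle is down in the notch, with its end at (347,405) against (343,400) for 1.31 rad at full travel. The gripper is clear, so I'm handing in.

```bash
python3 -c "
from bench import bot
print(bot.close_job())"
```

```text
the job is handed in; nothing more can be done
None
```

The lid is shut, the bolt is fully across through the keeper and the handle is down in its notch; I handed the job in at about 22 s with the gripper clear and the bottle, flask and beaker not touched.

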